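# Stack washed splints crosswise to dry

### The arm

A 6-joint arm with a two-finger parallel gripper is mounted at the origin on the work surface. World frame = base frame: x ahead of the robot, y to its left, z up, the work surface at z = 0. Lengths are in m, angles in rad, forces in N, time in s.
With the tool pointing down it reaches from about 0.425 to 0.95 m from the base axis. Payload 14.7 kg.
Tool frame: the origin (TCP) lies on the centre line of the jaws, within the pads' length; the fingertips stand 19 mm ahead of it and the grasp point (between the pads) is the TCP (robot.nose_length is the distance from the TCP to the fingertips, in m); z points along the fingers, y is the line along which they close (so a half turn about z gives the same grasp; the last joint's range is limited). The gripper opens to 85 mm and grips with 20 to 120 N. Pads are 22 mm wide; open, the fingers measure 114 mm over their backs; the gripper's body (76 mm by 85 mm) begins 54 mm behind the grasp point. The pads swing forward as they close: fully open they stand 13 mm farther back than shut.
Start: joints at [-1.176, 0.48, 1.596, -0, 1.065, -0.047], TCP at [0.278, -0.588, 0.229] pointing down, gripper open.
Joint ranges: [-2.75, 2.75], [-0.82, 2.05], [0.23, 2.67], [-1.56, 4.7], [0.09, 2.69], [-2.92, 2.92]. Speed limits (rad/s): [1.89, 1.89, 2.39, 3.01, 3.01, 3.01].

### API

Orientations are given as a unit quaternion [w, x, y, z].
In Python, from workcell import robot gives the robot as it stands. The module is installed in compiled form; this text tells all that it offers.
- The arm moves only by the tool carry_out, never from a script. Its argument "increments" is a list of rows, each a list of 5 numbers: the gripper's target within -1 to 1 (fully open at 1, half-way at 0, shut at -1), then the shift along the world's x, y, z in cm, then the turn about the world's z in degrees. A call has 1 to 12 rows; each row is the pose to reach, as a shift and turn from the pose commanded when the call began; what a row does not reach only later rows make up. A row lasts 1/10 s, in which the tool goes at most 50 mm and 8.59 degrees, less where a joint would pass 70% of its speed; a pose out of reach is approached as far as the arm can. A call with a gripper value outside its range is refused whole. The fingers move at their own pace and stop on an object; the grip force is fixed at half the most. Time passes only in rows, so rows that repeat a pose let the fingers close. It gives the time, the measured TCP pose, the force, the opening and the grip force at its end, in the units of the state.
- robot.read_state(): the state, without advancing time (a new reading comes with each control period).
- robot.get_image(name): name is "scene" or "top" or "wrist"; returns a dict with "img" (384x512x3 uint8, blue, green, red), "fov_y" (degrees; the focal length in pixels is half the picture's height over the tangent of half this angle, whatever the lens; pixels are square), "cx", "cy" (the principal point, pixels), "rvec" (rotation vector, rad) and "tvec" (3), from world to camera coordinates, as OpenCV has them; the wrist camera has in their place "hand_eye" (4x4, takes a point from camera to tool coordinates, whose origin is the TCP and whose axes are the flange's). Camera axes: x right, y down, z forward; pixel columns grow to the right and rows downward; lengths in m; the calibration is good to about 2 mm. A picture is of the moment at which its call begins: read the wrist's pose just before it. There is no depth.
- robot.close_job(): hands the job in; it is judged then, once.
Trained networks look in the newest picture that a camera, given by its name, has taken for a name from the list of things; names that differ only in an ending like _2 or _b are one class to them, and where a whole thing is asked for, a point or a joint stands for the part that bears it (a point fixed in the world has none). Each returns a list of dicts, best first, with "p" (0 to 1); they miss things now and then, are a little off and sometimes report something else, mostly with a low value. They report only what shows in the picture. A call takes as long as a camera call. They do not tell look-alikes from the thing itself.
- robot.regions_of(camera, query): "mask" (384x512 bool, what is visible of it) and "pixel" ([column, row] in pixels, amid what is visible of it).
The state is a dict: "clock": time; "q": joint angles; "dq": joint speeds; "tau": joint torques, N m; "tool_pos": TCP position; "eef_rot": TCP orientation; "force": force on the tool from outside, world axes, zero at the start; "wrist_torque": the same for the moment, N m; "grip_width": finger opening in m; "gripper_force": force on a finger pad.
Only numpy, scipy, OpenCV 4.12 (cv2) and the standard library are available. Lean on these libraries where they do the work, as an engineer would, in place of code of your own. Each camera call takes 0.05 s, during which the arm holds its last target. There are 200 camera calls.

### The job

First swing the clamp lever on the white block open, about a quarter turn aside, and leave it open. Then build the drying tower on the rack: lay the two loose narrow splints from the rubber mat square across the pair already lying there, one towards each end of that pair and each centred over it, and last lay the wide splint from the clamp on top, centred and square across those two. Leave the bottom pair where it lies and do not disturb the jar, bowl, dish and books.

Things in the scene. Friction and masses are not known exactly. Their poses are not given: they have to be found in the camera images.
- rack: Low fixed aluminium drying rack, 170 x 170 mm, its bars' tops 20 mm above the table. Origin: centre of its underside, at table height; its x is the direction along which the bottom pair lies (within about 0.06 rad), z up.
- bottom_a: Sealed wooden limb-splint board, 150 x 28 x 15 mm, 45 g, plain light wood with a thin dark strap slot drawn near each end. Origin: centre of its underside; x along its length, y across its width, z up. Loose; lies on the rack along the rack's x, about 45 mm to the rack's +y side of its middle: first layer of the tower.
- bottom_b: Sealed wooden limb-splint board, 150 x 28 x 15 mm, 45 g, plain light wood with a thin dark strap slot drawn near each end. Origin: centre of its underside; x along its length, y across its width, z up. Loose; lies on the rack along the rack's x, about 45 mm to the rack's -y side: first layer of the tower.
- mat: Fixed black rubber mat, 170 (x) x 180 (y) x 4 mm, on which the two loose narrow splints lie about 90 mm apart. Origin: centre of its underside.
- splint_a: Sealed wooden limb-splint board, 150 x 28 x 15 mm, 45 g, plain light wood with a thin dark strap slot drawn near each end. Origin: centre of its underside; x along its length, y across its width, z up. Starts on the rubber mat, to be stacked as second layer.
- splint_b: Sealed wooden limb-splint board, 150 x 28 x 15 mm, 45 g, plain light wood with a thin dark strap slot drawn near each end. Origin: centre of its underside; x along its length, y across its width, z up. Starts on the rubber mat, to be stacked as second layer. Interchangeable with splint_a.
- wide_splint: Wide wooden splint board, 170 x 44 x 14 mm, 75 g, strap slots as on the others. Origin: centre of its underside; x along its length, y across its width. Starts on the white block (top 20 mm above the table) under the clamp lever, which passes 2 mm above its middle; not fastened otherwise, it lifts straight up once the lever is aside.
- clamp: Fixed white plastic block, 110 (x) x 140 (y) x 20 mm, reaching from 45 mm on its own -y side to 95 mm on its +y side of its origin, which is at table height under the middle of the wide splint; the splint lies along its x. On it, 70 mm to +y, stands the lever's upright hinge pin.
- lever (a joint): Steel clamp lever, 14 x 8 mm section, top 44 mm above the table; swings level about the upright pin. 0 = shut, lying across the splint to the block's -y (starts 0 to 0.15 rad); grows clockwise seen from above to a stop at 1.7; open at 1.57: arm points to the block's -x, beside and parallel to the splint. About 1 N moves the handle; stays where left.
- lever_handle (a point): Middle of the lever's upright black handle, a round post 16 mm across and 40 mm tall, running from 44 to 84 mm above the table; 115 mm from the hinge pin. The point is 66 mm above the table.
- lever_hinge (a point): Point on the upright hinge pin, at the lever's underside, 36 mm above the table. The pin's steel hub is 24 mm across, its top 46 mm above the table.
- jar: White squat jar with a steel lid, 70 mm across, 88 mm tall, bystander. Origin: centre of its underside.
- bowl: Open steel bowl, 100 mm across, 45 mm tall, bystander. Origin: centre of its underside.
- dish: Open aluminium instrument dish, 70 x 160 x 30 mm, bystander. Origin: centre of its underside.
- books: Two books lying on one another, 100 x 150 x 40 mm, bystander. Origin: centre of the underside.
Mind the look-alikes: they are no part of the job. Leave any pink or purple look-alike of the wide_splint alone.

How it is judged:
On the way, in this order (a step that is already met when the one before it is completed fails the run):
1. the clamp lever is swung open (beyond 1.2 rad) (value of joint lever above 1.2 rad), for 0.2 s.
2. both narrow splints lie square across the bottom pair, one towards each end (((x of splint_a in the frame of rack between 0.022 and 0.07 m and y of splint_a in the frame of rack between -0.02 and 0.02 m and z of splint_a in the frame of rack between 0.031 and 0.039 m and angle between the x axis of each of splint_a, splint_b and the y axis of rack, either way round below 0.2 rad and x of splint_b in the frame of rack between -0.07 and -0.022 m and y of splint_b in the frame of rack between -0.02 and 0.02 m and z of splint_b in the frame of rack between 0.031 and 0.039 m) or (x of splint_a in the frame of rack between -0.07 and -0.022 m and y of splint_a in the frame of rack between -0.02 and 0.02 m and z of splint_a in the frame of rack between 0.031 and 0.039 m and angle between the x axis of each of splint_a, splint_b and the y axis of rack, either way round below 0.2 rad and x of splint_b in the frame of rack between 0.022 and 0.07 m and y of splint_b in the frame of rack between -0.02 and 0.02 m and z of splint_b in the frame of rack between 0.031 and 0.039 m))), for 0.3 s.
At the end, for the whole second after the job is handed in: Narrow splints rest across the bottom pair, one each side, 22-70 mm from rack middle, centred to 20 mm; wide splint rests level on them, centred to 20 mm along the rack's x; each square to 0.2 rad; bottom pair moved under 12 mm, turned under 0.2 rad; lever beyond 1.2 rad; all at rest (((x of splint_a in the frame of rack between 0.022 and 0.07 m and y of splint_a in the frame of rack between -0.02 and 0.02 m and z of splint_a in the frame of rack between 0.031 and 0.039 m and angle between the x axis of each of splint_a, splint_b and the y axis of rack, either way round below 0.2 rad and x of splint_b in the frame of rack between -0.07 and -0.022 m and y of splint_b in the frame of rack between -0.02 and 0.02 m and z of splint_b in the frame of rack between 0.031 and 0.039 m) or (x of splint_a in the frame of rack between -0.07 and -0.022 m and y of splint_a in the frame of rack between -0.02 and 0.02 m and z of splint_a in the frame of rack between 0.031 and 0.039 m and angle between the x axis of each of splint_a, splint_b and the y axis of rack, either way round below 0.2 rad and x of splint_b in the frame of rack between 0.022 and 0.07 m and y of splint_b in the frame of rack between -0.02 and 0.02 m and z of splint_b in the frame of rack between 0.031 and 0.039 m)) and x of wide_splint in the frame of rack between -0.02 and 0.02 m and y of wide_splint in the frame of rack between -0.02 and 0.02 m and z of wide_splint in the frame of rack between 0.046 and 0.054 m and angle between the x axis of each of wide_splint, bottom_a, bottom_b and the x axis of rack, either way round below 0.2 rad and angle between wide_splint's own z axis and vertical below 0.08 rad and linear speed of each of splint_a, splint_b, wide_splint below 0.02 m/s and distance of each of bottom_a, bottom_b from where it was at the start of the episode below 0.012 m and value of joint lever above 1.2 rad); the robot touches nothing.
It fails at once if the steel-lidded jar is shifted by more than 25 mm or tipped (distance of jar from where it was at the start of the episode above 0.025 m or angle between jar's own z axis and vertical above 0.3 rad).
It fails at once if the steel bowl is shifted by more than 25 mm or tipped (distance of bowl from where it was at the start of the episode above 0.025 m or angle between bowl's own z axis and vertical above 0.3 rad).
It fails at once if the instrument dish is shifted by more than 25 mm or tipped (distance of dish from where it was at the start of the episode above 0.025 m or angle between dish's own z axis and vertical above 0.3 rad).
It fails at once if the pair of books is shifted by more than 25 mm or tipped (distance of books from where it was at the start of the episode above 0.025 m or angle between books's own z axis and vertical above 0.3 rad).
It also fails if it takes over 72 s, if anything falls off the work surface, if the arm or the gripper's body presses on something with over 40 N, if the wrist force passes 120 N, or if a joint passes its speed limit or range.

## Working session

There is one attempt and no reset: what is moved stays moved. The work goes in short steps, Python scripts to look and compute and a tool call to move; the robot and the scene stay as the last step left them, time stands still between calls to the robot, and variables do not carry over. Pictures are saved under pics/ and viewed, at most 10 in all, crops included, and the job is handed in when it is done.

Besides the shell and the picture viewer there is one more tool, called after "Call:" by a JSON object that holds its "op" and its "data". carry_out: Moves the arm, as the interface text tells. Its arguments: {"type":"object","properties":{"increments":{"type":"array","items":{"type":"array","items":{"type":"number"}}}},"required":["increments"]}

```bash
mkdir -p pics; cat > h.py <<'E'
import numpy as np, cv2
from workcell import robot
def cam(d):
    f=d["img"].shape[0]/2/np.tan(np.radians(d["fov_y"])/2)
    K=np.array([[f,0,d["cx"]],[0,f,d["cy"]],[0,0,1.]])
    if "rvec" in d and d["rvec"] is not None:
        R=cv2.Rodrigues(np.array(d["rvec"],float))[0];t=np.array(d["tvec"],float).ravel()
        return K,R,t
    from scipy.spatial.transform import Rotation as Ro
    s=d["state"];w,x,y,z=s["eef_rot"];T=np.eye(4);T[:3,:3]=Ro.from_quat([x,y,z,w]).as_matrix();T[:3,3]=s["tool_pos"]
    M=np.linalg.inv(T@np.array(d["hand_eye"]));return K,M[:3,:3],M[:3,3]
def get(n):
    s=robot.read_state();d=dict(robot.get_image(n));d["state"]=s;return d
def world(c,px,z):
    K,R,t=c;px=np.atleast_2d(np.array(px,float))
    r=(R.T@np.linalg.inv(K)@np.c_[px,np.ones(len(px))].T).T;o=-R.T@t
    return o+r*((z-o[2])/r[:,2])[:,None]
def proj(c,P):
    K,R,t=c;p=(K@(R@np.atleast_2d(P).T+t[:,None])).T;return p[:,:2]/p[:,2:]
def rect(c,mask,z):
    """min-area rect of the mask mapped on plane z: centre, long, short, yaw of long axis"""
    ys,xs=np.nonzero(mask);w=world(c,np.c_[xs,ys],z)[:,:2]
    (cx,cy),(a,b),th=cv2.minAreaRect((w*1000).astype(np.float32))
    if a<b:a,b,th=b,a,th+90
    return cx,cy,a,b,(th+90)%180-90
E
cat > a.py <<'E'
from h import *
for n in ["top","scene"]:
    d=get(n);cv2.imwrite(f"pics/{n}0.png",d["img"]);c=cam(d)
    print(n,-c[1].T@c[2])
    for q,z in [("splint_a",.019),("wide_splint",.034),("rack",.02),("mat",.004),("clamp",.02),("lever",.044),("lever_handle",.084),("jar",.088),("bowl",.045),("dish",.03),("books",.04)]:
        for r in robot.regions_of(n,q):
            print(q,round(r["p"],2),np.round(r["pixel"]),r["mask"].sum(),np.round(rect(c,r["mask"],z),1))
E
python3 a.py
```

```text
top [0.47198125 0.0134735  1.66060405]
splint_a 0.66 [327. 184.] 311 [ 543.3 -237.9  146.2   26.6  -16. ]
splint_a 0.55 [352. 196.] 342 [ 515.3 -319.4  146.6   29.6   -7.4]
wide_splint 0.8 [201. 246.] 582 [339.6 206.2 168.7  45.2 -57.3]
wide_splint 0.71 [172. 190.] 520 [541.8 306.  167.3  43.4 -11.3]
wide_splint 0.61 [131. 244.] 615 [338.6 436.8 170.2  45.1  22. ]
rack 0.91 [259. 173.] 458 [568.2  15.7 170.4 161.3  75.4]
mat 0.76 [338. 188.] 1834 [ 535.4 -280.3  186.6  174.9   74.4]
mat 0.44 [171. 182.] 520 [544.1 311.4 171.1  45.3 -11.2]
clamp 0.79 [157. 188.] 856 [546.8 328.6 143.2 107.   79. ]
lever 0.73 [163. 186.] 153 [545.9 319.9 130.6  18.8  80. ]
lever 0.15 [203. 127.] 1255 [747.8 203.1 148.9 106.5 -82.1]
lever_handle 0.54 [166. 185.] 190 [543.  312.9 128.2  19.2  78.6]
jar 0.68 [121. 185.] 425 [537.7 465.9  83.9  67.1 -89.7]
bowl 0.86 [401. 184.] 586 [ 564.3 -490.7   93.9   90.3   -0.7]
dish 0.71 [319. 127.] 974 [ 744.7 -204.2  162.3   77.2   84.4]
books 0.88 [200. 125.] 1237 [748.4 204.1 147.9 105.9 -81.4]
scene [1.33234096 0.50364715 0.79800203]
splint_a 0.67 [202. 179.] 3
[... 387 characters left out ...]
536.  -282.4  177.5  168.3   75.2]
mat 0.62 [405. 253.] 957 [489.8 469.6 160.2  76.7  -2.1]
clamp 0.55 [357. 248.] 1257 [545.  308.6 198.8 137.9  72.9]
clamp 0.46 [203. 176.] 322 [ 551.1 -234.1  158.3   47.4  -15.1]
lever 0.57 [348. 233.] 277 [538.2 307.4 160.5  46.3  65.2]
lever_handle 0.87 [354. 236.] 307 [579.1 319.9 154.4  47.   66. ]
jar 0.81 [406. 256.] 1001 [579.4 472.1 145.2  70.7  -2.1]
bowl 0.75 [148. 150.] 362 [ 583.6 -482.8  119.4   95.6   35.8]
dish 0.8 [172. 211.] 1071 [ 757.9 -194.9  187.2   90.7   85.1]
dish 0.6 [354. 233.] 275 [521.9 304.2 163.7  46.4  64.1]
books 0.67 [282. 271.] 1996 [766.4 214.7 150.6 123.4 -79.8]
books 0.56 [348. 235.] 245 [532.6 306.7 161.6  45.8  63.9]
```

```bash
python3 - <<'E'
import cv2
t=cv2.imread("pics/top0.png");s=cv2.imread("pics/scene0.png")
a=cv2.resize(t[95:275,95:445],None,fx=2.28,fy=2.28,interpolation=cv2.INTER_CUBIC)
cv2.imwrite("pics/t1.png",a)
cv2.imwrite("pics/s1.png",cv2.resize(s[130:290,240:450],None,fx=3.7,fy=3.7,interpolation=cv2.INTER_CUBIC))
E
```

```text
(no output)
```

View pics/t1.png

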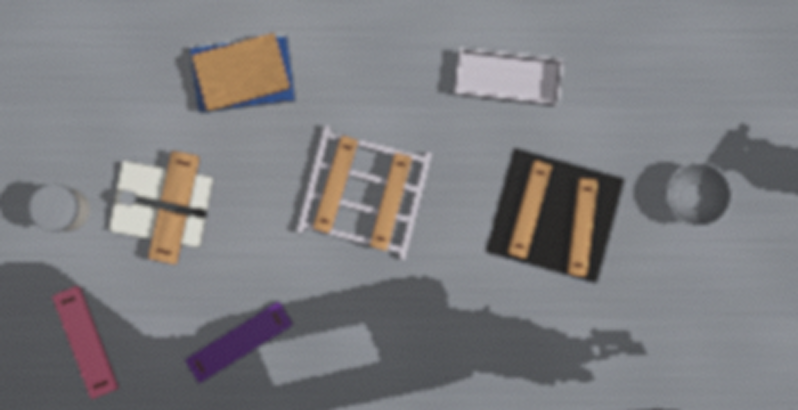

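View pics/s1.png

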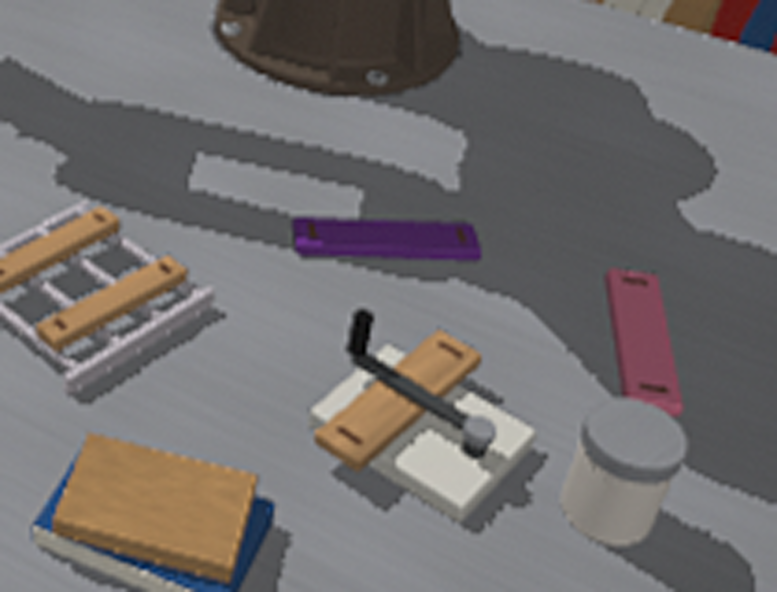

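Top view: the wood wide splint lies under the black lever at top-view px (172,190). The purple (201,246) and pink (131,244) boards are look-alikes, and the wooden book is at (200,125). I choose the wooden one on the white block; the scene crop confirms it. The rack is at (259,173) with its pair, the mat at (338,188).

```bash
python3 - <<'E'
from h import *
d=get("top");c=cam(d)
for r in robot.regions_of("top","bottom_a"): print(round(r["p"],2),np.round(r["pixel"]),np.round(rect(c,r["mask"],.035),1))
d=get("wrist");print(d["fov_y"],np.round(d["hand_eye"],3).tolist());s=d["state"];print(s["tool_pos"],s["eef_rot"],s["q"],s["clock"],s["grip_width"])
c=cam(d);print(world(c,[[0,0],[511,0],[511,383],[0,383]],0).round(3), [c[1][:,0].round(2)])
E
```

```text
0.68 [243. 176.] [577.5  59.4 146.5  30.2 -16.6]
0.56 [269. 182.] [555.2 -24.5 143.1  28.6 -16.4]
0.42 [121. 187.] [540.  479.3  90.1  69.4 -89.7]
67.1193513032584 [[-0.001, -0.963, -0.269, 0.068], [1.0, -0.001, -0.001, -0.001], [0.001, -0.269, 0.963, -0.145], [0.0, 0.0, 0.0, 1.0]]
[ 0.27792993 -0.58758365  0.22920957] [1.04307069e-06 9.75702473e-01 2.19099714e-01 7.00465193e-06] [-1.17561713e+00  4.80189389e-01  1.59628359e+00  1.53573733e-05
  1.06511520e+00 -4.66115851e-02] 1.3 0.08534297062311658
[[ 0.328 -0.249  0.   ]
 [ 0.575 -0.772  0.   ]
 [ 0.133 -1.128  0.   ]
 [-0.227 -0.368  0.   ]] [array([ 0.43, -0.87, -0.24])]
```

Call:
{"op": "carry_out", "data": {"increments": [[1,4,5,1,0],[1,8,10,2,0],[1,12,15,3,0],[1,15,20,5,0],[1,18,25,6,0],[1,18,30,6,0],[1,18,30,6,0]]}}

```text
clock: 2.05
tool_pos: [0.4557, -0.2946, 0.2885]
eef_rot: [0.0, 0.976, 0.219, 0.0]
force: [1.1, 0.0, 0.6]
grip_width: 0.0853
gripper_force: 0.0
```

```bash
cat > w.py <<'E'
from h import *
import sys
# args: picname, then query:z pairs
d=get("wrist");c=cam(d);img=d["img"].copy();s=d["state"];print(np.round(s["tool_pos"],4),s["clock"])
for a in sys.argv[2:]:
    q,z=a.split(":")
    for r in robot.regions_of("wrist",q):
        m=r["mask"];ys,xs=np.nonzero(m);cut=xs.min()<2 or xs.max()>509 or ys.min()<2 or ys.max()>381
        print(q,round(r["p"],2),np.round(r["pixel"]),np.round(rect(c,m,float(z)),1),"CUT" if cut else "", world(c,[r["pixel"]],float(z)).round(4)[0,:2])
        cv2.drawContours(img,cv2.findContours(m.astype(np.uint8),0,1)[0],-1,(0,255,0),1)
cv2.imwrite(f"pics/{sys.argv[1]}.png",img)
E
python3 w.py w1 splint_a:.019 mat:.004
```

```text
[ 0.4557 -0.2946  0.2885] 2.05
splint_a 0.81 [283. 124.] [ 515.9 -316.8  149.    28.5   -7.3]  [ 0.5206 -0.3132]
splint_a 0.61 [240.  82.] [ 542.2 -236.1  147.8   28.1  -16. ]  [ 0.5451 -0.2359]
mat 0.78 [262. 101.] [ 534.2 -278.   180.6  170.8   74.3]  [ 0.5364 -0.2728]
```

Call:
{"op": "carry_out", "data": {"increments": [[1,1,5,1,0],[1,2,10,2,0],[1,2,15,2,0],[1,2,20,2,0],[1,2,25,2,0],[1,2,29,2,0],[1,2,29,2,0],[1,2,29,2,0]]}}

```text
clock: 3.0
tool_pos: [0.4753, -0.0064, 0.308]
eef_rot: [0.0, 0.976, 0.22, 0.0]
force: [0.0, -1.0, -0.0]
grip_width: 0.0853
gripper_force: 0.0
```

```bash
python3 w.py w2 bottom_a:.035 rack:.02 
```

```text
[ 0.4753 -0.0064  0.308 ] 3.0
bottom_a 0.9 [288. 113.] [553.5 -21.4 149.   31.3 -15.2]  [ 0.5568 -0.0235]
bottom_a 0.81 [241.  67.] [579.1  62.5 148.9  28.6 -16.7]  [0.5828 0.0605]
rack 0.94 [271.  79.] [568.7  18.4 171.1 168.6  75.8] CUT [0.5879 0.0165]
rack 0.7 [62. 18.] [535.2 307.5  72.1  24.1  79.8] CUT [0.537  0.3023]
rack 0.34 [287. 111.] [554.2 -22.1 154.4  31.6 -15.8]  [ 0.5587 -0.0233]
```

Call:
{"op": "carry_out", "data": {"increments": [[1,0,5,1,0],[1,0,10,2,0],[1,0,15,2,0],[1,0,20,2,0],[1,-2,25,2,0],[1,-2,28,2,0],[1,-2,28,2,0],[1,-2,28,2,0]]}}

```text
clock: 3.95
tool_pos: [0.4555, 0.2731, 0.3277]
eef_rot: [0.0, 0.976, 0.219, -0.0]
force: [0.5, -0.2, 0.3]
grip_width: 0.0853
gripper_force: 0.0
```

```bash
python3 w.py w3 wide_splint:.034 clamp:.02 lever:.044 lever_handle:.084
```

```text
[0.4555 0.2731 0.3277] 3.95
wide_splint 0.93 [257. 232.] [346.7 216.1 161.6  44.9 -57.9]  [0.3492 0.2133]
wide_splint 0.74 [259.  85.] [542.6 309.2 168.7  44.4 -11.3]  [0.5542 0.3085]
wide_splint 0.7 [128. 173.] [345.6 438.5 161.9  45.2  21.9]  [0.3524 0.4361]
wide_splint 0.54 [507. 259.] [ 480.9 -186.2   44.2   21.2   38.9] CUT [ 0.4836 -0.189 ]
clamp 0.71 [233.  80.] [546.7 325.3 155.1 110.5  79.3]  [0.5455 0.3451]
lever 0.76 [246.  84.] [543.4 321.3 137.   23.8  76.7]  [0.5475 0.3251]
lever_handle 0.96 [240.  84.] [540.9 319.5 124.4  22.3  76.4]  [0.5408 0.3295]
```

View pics/w3.png

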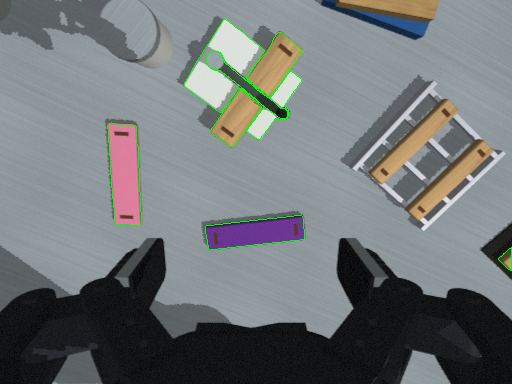

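The close view shows the wooden splint (257,92) under the lever, its hub at (215,60) and the handle at (284,114); pink and purple are separate. Now compute the handle arc.

```bash
python3 - <<'E'
from h import *
d=get("wrist");c=cam(d)
print(world(c,[[285,114]],.084),world(c,[[279,111]],.046),world(c,[[215,60]],.046))
y=np.radians(-11.3);S=np.array([.542,.308]);Y=np.array([-np.sin(y),np.cos(y)]);X=np.array([np.cos(y),np.sin(y)])
H=S+.07*Y;print("hinge",H)
for a in np.arange(0,1.71,.1): print(a.round(1),(H+.115*(-Y*np.cos(a)-X*np.sin(a))).round(4))
print(proj(c,np.r_[H,.046]),[proj(c,np.r_[H+.115*(-Y*np.cos(a)-X*np.sin(a)),.084]).round(1) for a in (0,.05,.1,.15)])
E
python3 -c "
import cv2
i=cv2.imread('pics/w3.png')[40:140,190:310]
cv2.imwrite('pics/c3.png',cv2.resize(i,None,fx=5,fy=5,interpolation=cv2.INTER_CUBIC))"
```

```text
[[0.53264368 0.26069314 0.084     ]] [[0.53423558 0.26625483 0.046     ]] [[0.55694572 0.37491903 0.046     ]]
hinge [0.55571623 0.37664303]
0.0 [0.5332 0.2639]
0.1 [0.522  0.2667]
0.2 [0.5112 0.2706]
0.3 [0.5009 0.2756]
0.4 [0.491  0.2815]
0.5 [0.4819 0.2885]
0.6 [0.4734 0.2963]
0.7 [0.4658 0.3049]
0.8 [0.4591 0.3142]
0.9 [0.4534 0.3242]
1.0 [0.4486 0.3347]
1.1 [0.445  0.3456]
1.2 [0.4424 0.3568]
1.3 [0.441  0.3682]
1.4 [0.4408 0.3797]
1.5 [0.4416 0.3911]
1.6 [0.4437 0.4025]
1.7 [0.4468 0.4135]
[[213.47717783  60.30416031]] [array([[283. , 112.5]]), array([[280.2, 116.2]]), array([[277.2, 119.6]]), array([[274.1, 122.9]])]
```

View pics/c3.png

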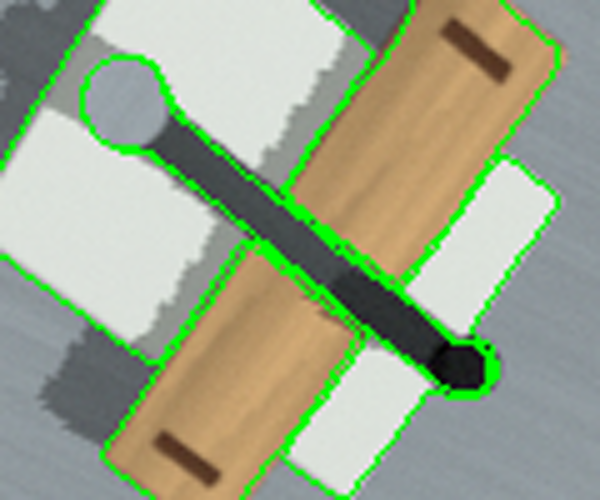

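The crop shows hub and handle consistent with the geometry (predicted handle within 2 mm, lever about 0 rad). Go over the handle with jaws along the tangent.

Call:
{"op": "carry_out", "data": {"increments": [[-0.1,2,0,-4,8],[-0.1,4,-0.5,-8,16],[-0.1,6,-1,-12,24],[-0.1,7.8,-1.1,-14,32],[-0.1,7.8,-1.1,-14,40],[-0.1,7.8,-1.1,-14,48],[-0.1,7.8,-1.1,-14,53],[-0.1,7.8,-1.1,-14,53],[-0.1,7.8,-1.1,-14,53]]}}

```text
clock: 5.15
tool_pos: [0.5332, 0.2622, 0.1881]
eef_rot: [0.0, 0.777, 0.63, 0.0]
force: [-0.7, 0.4, -0.5]
grip_width: 0.0383
gripper_force: 0.0
```

Call:
{"op": "carry_out", "data": {"increments": [[-0.1,0,0,-3,0],[-0.1,0,0,-6,0],[-0.1,0,0,-9,0],[-0.1,0,0,-11,0],[-0.3,0,0,-11,0],[-0.3,0,0,-11,0],[-0.3,0,0,-11,0]]}}

```text
clock: 5.85
tool_pos: [0.5339, 0.2629, 0.0794]
eef_rot: [0.0, 0.776, 0.631, 0.001]
force: [0.7, 0.1, 0.3]
grip_width: 0.0298
gripper_force: 0.0
```

```bash
python3 - <<'E'
from h import *
d=get("wrist");s=d["state"];print(s["tool_pos"],s["force"],s["grip_width"],s["q"].round(2))
cv2.imwrite("pics/w4.png",d["img"])
E
```

```text
[0.533902   0.26286544 0.07939071] [0.68992705 0.1378031  0.28779758] 0.02975700406470895 [ 0.41  0.59  1.85 -0.    0.7   0.61]
```

View pics/w4.png

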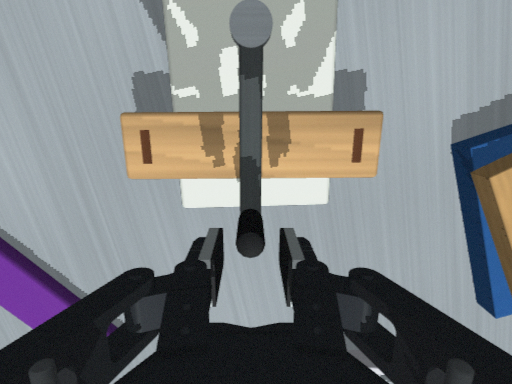

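```bash
python3 - <<'E'
from h import *
d=get("wrist");c=cam(d);s=d["state"];p=s["tool_pos"]
print(proj(c,[p,[p[0],p[1],.084],[.5328,.262,.084],[p[0],p[1],.06]]),world(c,[[250,241]],.084),world(c,[[250,24]],.046))
E
```

```text
[[252.05487469 241.968477  ]
 [252.10219313 245.69275332]
 [250.46529123 247.6199454 ]
 [251.8800995  228.21250892]] [[0.53334408 0.26580732 0.084     ]] [[0.5563509  0.37592976 0.046     ]]
```

Call:
{"op": "carry_out", "data": {"increments": [[-0.3,-0.8,0.2,0,-4],[-0.3,-1.7,0.5,0,-8.5],[-0.3,-3.2,1.2,0,-17],[-0.3,-4.7,2.1,0,-25.5],[-0.3,-6,3.2,0,-34],[-0.3,-7.1,4.6,0,-42.5],[-0.3,-8,6,0,-51],[-0.3,-8.6,7.6,0,-59.5],[-0.3,-9.1,9.3,0,-68],[-0.3,-9.2,11,0,-76.5],[-0.3,-9.2,12.7,0,-85],[-0.3,-8.9,14,0,-92]]}}

```text
clock: 7.15
tool_pos: [0.444, 0.4037, 0.079]
eef_rot: [-0.0, 0.993, -0.122, 0.0]
force: [-1.4, -0.6, -0.5]
grip_width: 0.0298
gripper_force: 0.5
```

Call:
{"op": "carry_out", "data": {"increments": [[-0.3,0,0,0,0],[-0.3,0.2,0.3,0,0],[-0.3,0.2,0.3,0,0],[0.1,0.2,-0.5,0,0],[0.1,0.2,-0.5,3,0],[0.1,0.2,-0.5,6,0],[0.1,0.2,-0.5,11,0],[0.1,0.2,-0.5,15,0],[0.1,0.2,-0.5,15,0]]}}

```text
clock: 8.05
tool_pos: [0.4483, 0.3983, 0.2337]
eef_rot: [-0.003, 0.993, -0.119, 0.003]
force: [1.1, 0.3, 0.2]
grip_width: 0.0471
gripper_force: 0.0
```

```bash
python3 - <<'E'
from h import *
d=get("wrist");print(d["state"]["tool_pos"]);cv2.imwrite("pics/w5.png",d["img"])
d=get("top");c=cam(d)
for q,z in (("lever",.044),("wide_splint",.034)):
  for r in robot.regions_of("top",q): print(q,round(r["p"],2),np.round(rect(c,r["mask"],z),1))
E
```

```text
[0.44826125 0.39830767 0.2336942 ]
lever 0.52 [502.5 385.8 127.4  19.1 -11.7]
wide_splint 0.91 [542.6 306.7 170.   50.  -11.1]
wide_splint 0.78 [338.3 205.  167.2  45.2 -58. ]
wide_splint 0.27 [504.3 386.1 125.4  21.8 -11.3]
```

View pics/w5.png

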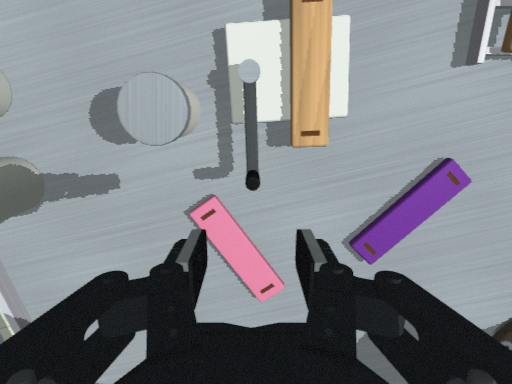

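Lever open (lever line -11.5°, parallel to the splint; handle px (252,181)), splint unmoved. Now to the mat.

Call:
{"op": "carry_out", "data": {"increments": [[0.4,2,-5,0,0],[0.4,3,-10,0,0],[0.4,4,-15,0,0],[0.4,5,-20,0,0],[0.4,5.5,-25,0,0],[0.4,6,-30,0,0],[0.4,6.5,-35,0,0],[0.4,7,-40,0,0],[0.4,7.5,-45,0,0],[0.4,8,-50,0,-1],[0.4,8.5,-55,-2,-2],[0.4,9.4,-60,-4,-2]]}}

```text
clock: 9.45
tool_pos: [0.5365, -0.1895, 0.1925]
eef_rot: [-0.0, 0.991, -0.137, -0.001]
force: [0.4, 0.4, 0.3]
grip_width: 0.0598
gripper_force: 0.0
```

Call:
{"op": "carry_out", "data": {"increments": [[0.4,0,-3.5,-3,0],[0.4,0,-3.5,-3,0],[0.4,0,-3.5,-3,0],[0.4,0,-3.5,-3,0]]}}

```text
clock: 9.85
tool_pos: [0.5371, -0.2216, 0.1636]
eef_rot: [-0.0, 0.991, -0.136, -0.001]
force: [-0.5, 0.4, -0.0]
grip_width: 0.0597
gripper_force: 0.0
```

```bash
python3 w.py w6 splint_a:.019; python3 -c "
from h import *
print(robot.read_state()['eef_rot'])"
```

```text
[ 0.5371 -0.2216  0.1636] 9.85
splint_a 0.93 [347. 166.] [ 516.7 -315.9  149.7   31.9   -7.1]  [ 0.5245 -0.3186]
splint_a 0.92 [261. 163.] [ 544.  -236.5  147.1   28.2  -15.8]  [ 0.5509 -0.2357]
splint_a 0.5 [ 60. 211.] [551.1 -13.1 158.6  37.8 -15.1]  [ 0.559  -0.0175]
[ 2.70916072e-05  9.90735556e-01 -1.35805080e-01  1.91813161e-04]
```

Call:
{"op": "carry_out", "data": {"increments": [[0.4,0.6,-1.5,-3,0],[0.4,0.6,-1.5,-7,0],[0.4,0.6,-1.5,-11,0],[0.4,0.6,-1.5,-13.8,0],[0.4,0.6,-1.5,-13.8,0],[-1,0.6,-1.5,-13.8,0],[-1,0.6,-1.5,-13.8,0],[-1,0.6,-1.5,-13.8,0],[-1,0.6,-1.5,-13.8,0],[-1,0.6,-1.5,-13.8,0],[-1,0.6,-1.5,-13.8,0]]}}

```text
clock: 11.05
tool_pos: [0.5436, -0.2375, 0.0263]
eef_rot: [0.0, 0.991, -0.136, 0.0]
force: [-0.7, -0.3, -0.2]
grip_width: 0.0002
gripper_force: 0.0
```

```bash
python3 -c "from h import *;print(robot.nose_length)"; python3 w.py w7 splint_a:.019
```

```text
0.019
[ 0.5436 -0.2375  0.0263] 11.05
splint_a 0.79 [251. 166.] [ 549.3 -238.2  137.    27.8  -15.9]  [ 0.5821 -0.2476]
splint_a 0.62 [397. 200.] [ 530.2 -317.   123.7   32.1   -7. ]  [ 0.542  -0.3201]
```

View pics/w7.png

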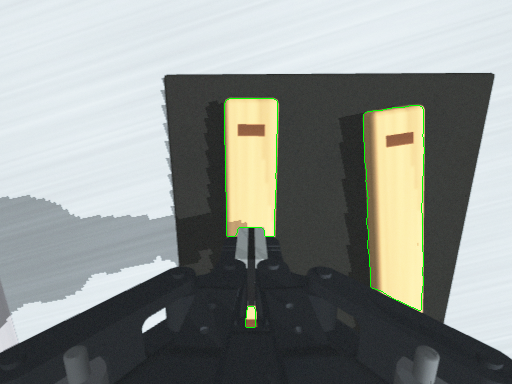

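```bash
python3 - <<'E'
from h import *
d=get("wrist");c=cam(d);s=d["state"];p=s["tool_pos"]
for z in (.001,.007,.013,.019,.026): print(z,proj(c,[p[0],p[1],z]))
print(s["force"],s["q"].round(3))
i=cv2.resize(d["img"][150:340,150:350],None,fx=3,fy=3,interpolation=cv2.INTER_CUBIC);cv2.imwrite("pics/c7.png",i)
E
```

```text
0.001 [[251.78421232 223.05881954]]
0.007 [[251.80438585 226.72190169]]
0.013 [[251.82592645 230.63321489]]
0.019 [[251.84897796 234.81887637]]
0.026 [[251.87800213 240.08904578]]
[-0.79245775 -0.81097923  0.37789436] [-0.463  0.668  1.878  0.     0.596  1.382]
```

View pics/c7.png

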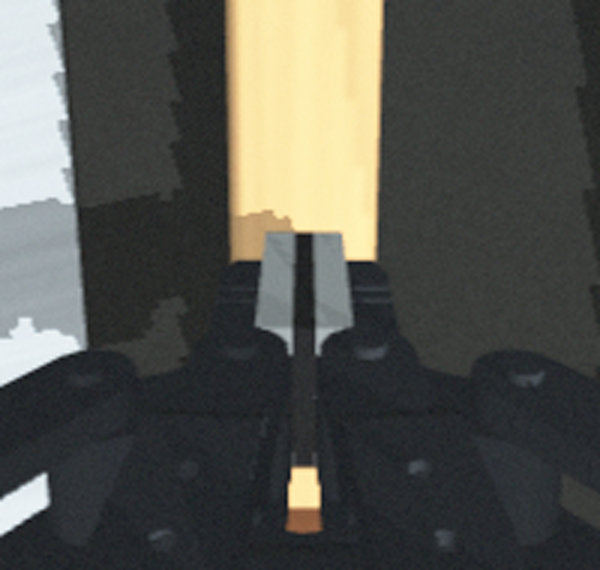

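```bash
python3 - <<'E'
from h import *
d=get("wrist");c=cam(d);s=d["state"];p=s["tool_pos"]
x=np.array([np.cos(np.radians(-15.6)),np.sin(np.radians(-15.6))])
for z in (.001,.007,.013,.019,.026): print(z,proj(c,[*(p[:2]+.011*x),z]),proj(c,[*(p[:2]-.011*x),z]))
# board ends
for m in (-.075,.075): print(m,proj(c,[.543+m*x[0],-.2368+m*x[1],.019]))
E
```

```text
0.001 [[251.75261251 206.48569504]] [[251.81740168 239.17884881]]
0.007 [[251.77182091 209.66111813]] [[251.83806288 243.30320096]]
0.013 [[251.79235455 213.05562343]] [[251.86010078 247.70236747]]
0.019 [[251.81435549 216.69269378]] [[251.88365773 252.40476216]]
0.026 [[251.8420967  221.27871309]] [[251.91327903 258.31771462]]
-0.075 [[251.38618394 344.08240029]]
0.075 [[250.7186385   97.46533823]]
```

Call:
{"op": "carry_out", "data": {"increments": [[-1,0,0,-0.2,0],[-1,0,0,-0.2,0]]}}

```text
clock: 11.45
tool_pos: [0.5434, -0.2373, 0.0236]
eef_rot: [-0.0, 0.991, -0.136, -0.0]
force: [1.2, -0.9, -0.2]
grip_width: -0.0002
gripper_force: 0.0
```

Call:
{"op": "carry_out", "data": {"increments": [[-1,0,0,-0.2,0],[-1,0,0,-0.2,0]]}}

```text
clock: 11.65
tool_pos: [0.5433, -0.2373, 0.0216]
eef_rot: [-0.0, 0.991, -0.136, -0.0]
force: [-0.7, -0.4, 0.2]
grip_width: 0.0001
gripper_force: 0.0
```

Call:
{"op": "carry_out", "data": {"increments": [[-1,0,0,-0.2,0],[-1,0,0,-0.2,0]]}}

```text
clock: 11.85
tool_pos: [0.5434, -0.2373, 0.0197]
eef_rot: [-0.0, 0.991, -0.136, -0.0]
force: [0.7, -0.1, 0.3]
grip_width: 0.0002
gripper_force: 0.0
```

Call:
{"op": "carry_out", "data": {"increments": [[-1,0,0,-0.2,0],[-1,0,0,-0.2,0]]}}

```text
clock: 12.05
tool_pos: [0.5434, -0.2373, 0.0177]
eef_rot: [-0.0, 0.991, -0.136, -0.0]
force: [-0.3, -0.5, -0.3]
grip_width: 0.0003
gripper_force: 0.0
```

Call:
{"op": "carry_out", "data": {"increments": [[-1,0,0,-0.2,0],[-1,0,0,-0.2,0]]}}

```text
clock: 12.25
tool_pos: [0.5437, -0.2374, 0.0169]
eef_rot: [0.0, 0.991, -0.136, 0.0]
force: [-5.6, 2.4, 20.7]
grip_width: 0.0001
gripper_force: 10.5
```

Call:
{"op": "carry_out", "data": {"increments": [[0.3,0,0,1.2,0],[0.3,0,0,1.6,0],[0.3,0,0,1.6,0],[0.3,0,0,1.6,0],[0.3,0,0,1.6,0],[0.3,0,0,0.6,0],[0.3,0,0,0,0],[0.3,0,0,-0.6,0],[0.3,0,0,-0.9,0],[0.3,0,0,-1.1,0]]}}

```text
clock: 13.25
tool_pos: [0.5433, -0.2372, 0.0043]
eef_rot: [-0.0, 0.991, -0.136, -0.0]
force: [-0.3, 0.2, -0.4]
grip_width: 0.0555
gripper_force: 0.0
```

Call:
{"op": "carry_out", "data": {"increments": [[-1,0,0,0,0],[-1,0,0,0,0],[-1,0,0,0,0],[-1,0,0,0,0],[-1,0,0,0,0]]}}

```text
clock: 13.75
tool_pos: [0.5437, -0.2374, 0.0053]
eef_rot: [0.0, 0.991, -0.136, 0.0]
force: [-1.9, 1.3, 6.4]
grip_width: 0.0262
gripper_force: 59.8
```

Call:
{"op": "carry_out", "data": {"increments": [[-1,0,0,2,0],[-1,0,0,6,0],[-1,0,0,10,0],[-1,0,0,13,0],[-1,0,0,13,0]]}}

```text
clock: 14.25
tool_pos: [0.5458, -0.2384, 0.1392]
eef_rot: [0.001, 0.991, -0.136, 0.003]
force: [0.2, 0.2, -1.0]
grip_width: 0.0264
gripper_force: 59.1
```

```bash
python3 w.py w8 splint_a:.14
```

```text
[ 0.5458 -0.2384  0.1392] 14.25
splint_a 0.68 [248. 205.] [ 555.6 -240.5  131.2   31.3  -15.9]  [ 0.5661 -0.2419]
splint_a 0.65 [338. 183.] [ 559.4 -288.8   81.7   17.1   -7.2]  [ 0.5647 -0.2898]
```

View pics/w8.png

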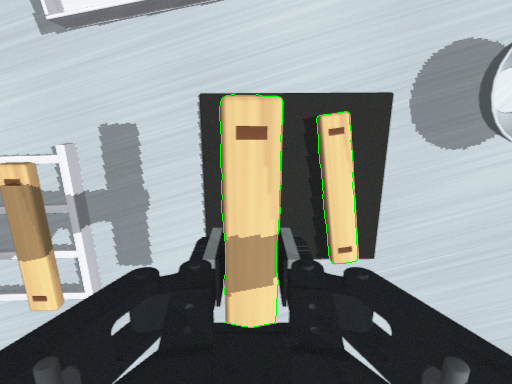

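Call:
{"op": "carry_out", "data": {"increments": [[-1,0.5,2,0,8],[-1,1,4,0,16],[-1,1.5,7,0,24],[-1,2,10,0,32],[-1,3,13,0,40],[-1,4,16,0,48],[-1,5,19,0,56],[-1,6,22,0,64],[-1,6.7,24.5,0,72],[-1,6.7,24.5,0,80],[-1,6.7,24.5,0,88],[-1,6.7,24.5,0,90]]}}

```text
clock: 15.55
tool_pos: [0.6096, 0.0081, 0.1331]
eef_rot: [-0.001, 0.795, 0.606, -0.001]
force: [1.1, 0.3, -0.8]
grip_width: 0.0263
gripper_force: 59.2
```

Call:
{"op": "carry_out", "data": {"increments": [[-1,0,0,0,0],[-1,0,0,0,0]]}}

```text
clock: 15.75
tool_pos: [0.6099, 0.0076, 0.1338]
eef_rot: [-0.001, 0.797, 0.603, -0.001]
force: [-0.1, 0.3, 0.1]
grip_width: 0.0263
gripper_force: 59.2
```

```bash
python3 w.py w9 splint_a:.15 bottom_a:.035; python3 -c "
from h import *
print(robot.read_state()['eef_rot'])"
```

```text
[0.6099 0.0076 0.1338] 15.75
splint_a 0.94 [250. 203.] [613.7  24.1 117.1  28.   74.1]  [0.6163 0.0346]
bottom_a 0.97 [165. 233.] [554.1 -19.1 147.7  31.2 -14.7]  [ 0.5235 -0.0073]
bottom_a 0.94 [167. 139.] [579.6  63.1 149.4  28.2 -16.8]  [0.5544 0.0716]
[-1.91072929e-04  7.97310833e-01  6.03568838e-01 -2.36094965e-04]
```

Call:
{"op": "carry_out", "data": {"increments": [[-1,0,0.1,-3,0],[-1,0,0.1,-6,0],[-1,0,0.1,-8,0],[-1,0,0.1,-9,0],[-1,0,0.1,-9.4,0],[-1,0,0.1,-9.7,0],[-1,0,0.1,-9.7,0]]}}

```text
clock: 16.6
tool_pos: [0.611, 0.0086, 0.0384]
eef_rot: [0.0, 0.797, 0.604, 0.0]
force: [-0.1, 0.5, 0.7]
grip_width: 0.0257
gripper_force: 59.2
```

Call:
{"op": "carry_out", "data": {"increments": [[-1,0,0,-0.1,0],[-1,0,0,-0.1,0]]}}

```text
clock: 16.8
tool_pos: [0.6109, 0.0086, 0.0375]
eef_rot: [0.0, 0.797, 0.604, 0.0]
force: [-0.0, -0.0, -0.2]
grip_width: 0.0264
gripper_force: 59.2
```

Call:
{"op": "carry_out", "data": {"increments": [[-1,0,0,-0.1,0],[-1,0,0,-0.1,0]]}}

```text
clock: 17.0
tool_pos: [0.6109, 0.0086, 0.0363]
eef_rot: [0.0, 0.797, 0.604, 0.0]
force: [0.2, -0.3, 4.5]
grip_width: 0.0266
gripper_force: 59.7
```

Call:
{"op": "carry_out", "data": {"increments": [[0.3,0,0,0,0],[0.3,0,0,0,0],[0.3,0,0,0,0],[0.3,0,0,1,0],[0.3,0,0,4,0],[0.3,0,0,8,0],[0.3,0,0,10,0],[0.3,-1,-3,10,-8],[0.3,-2,-6,10,-16],[0.3,-3,-9,10,-24],[0.3,-4,-12,10,-32],[0.3,-5,-16,10,-40]]}}

```text
clock: 18.2
tool_pos: [0.5601, -0.1518, 0.1367]
eef_rot: [0.0, 0.956, 0.293, 0.0]
force: [0.1, -0.2, -0.5]
grip_width: 0.0554
gripper_force: 0.0
```

Call:
{"op": "carry_out", "data": {"increments": [[0.3,-1.5,-4,0,-8],[0.3,-3,-8,0,-16],[0.3,-4.5,-12,0,-24],[0.3,-4.5,-16,0,-32],[0.3,-4.5,-16.6,0,-40],[0.3,-4.5,-16.6,0,-41.5],[0.3,-4.5,-16.6,0,-41.5],[0.3,-4.5,-16.6,0,-41.5]]}}

```text
clock: 19.0
tool_pos: [0.5156, -0.3163, 0.1361]
eef_rot: [-0.0, 0.998, -0.061, -0.0]
force: [0.4, -0.5, 0.4]
grip_width: 0.0557
gripper_force: 0.0
```

```bash
python3 w.py w10 splint_a:.019; python3 - <<'E'
from h import *
print(robot.read_state()['eef_rot'])
d=get("top");c=cam(d)
for q,z in (("splint_a",.050),("bottom_a",.035)):
  for r in robot.regions_of("top",q): print(q,round(r["p"],2),np.round(rect(c,r["mask"],z),1))
E
```

```text
[ 0.5156 -0.3163  0.1361] 19.0
splint_a 0.66 [253. 173.] [ 517.2 -317.9  147.5   27.7   -7.1]  [ 0.5283 -0.319 ]
[-7.14693919e-05  9.98140430e-01 -6.09563222e-02 -5.39479418e-05]
splint_a 0.63 [609.    8.  148.7  30.2  73.6]
bottom_a 0.86 [553.1 -24.2 149.2  26.7 -15.6]
bottom_a 0.24 [610.    6.8 151.9  32.4  73.2]
```

Call:
{"op": "carry_out", "data": {"increments": [[0.3,0.1,-0.1,-4,0],[0.3,0.1,-0.1,-8,0],[0.3,0.1,-0.1,-11,0],[0.3,0.1,-0.1,-12.5,0],[0.3,0.1,-0.1,-13.1,0],[0.3,0.1,-0.1,-13.1,0],[-1,0.1,-0.1,-13.1,0],[-1,0.1,-0.1,-13.1,0],[-1,0.1,-0.1,-13.1,0],[-1,0.1,-0.1,-13.1,0],[-1,0.1,-0.1,-13.1,0]]}}

```text
clock: 20.35
tool_pos: [0.5173, -0.3189, 0.0066]
eef_rot: [0.001, 0.998, -0.063, 0.001]
force: [-1.1, 0.8, 9.1]
grip_width: 0.0261
gripper_force: 59.6
```

Call:
{"op": "carry_out", "data": {"increments": [[-1,0,0,2,0],[-1,0,0,6,0],[-1,0,0,10,0],[-1,0,0,13,0],[-1,0,0,13,0],[-1,0,0,13,0]]}}

```text
clock: 20.95
tool_pos: [0.5171, -0.3187, 0.1364]
eef_rot: [0.001, 0.998, -0.063, 0.001]
force: [-1.5, 0.2, -0.9]
grip_width: 0.0265
gripper_force: 59.4
```

Call:
{"op": "carry_out", "data": {"increments": [[-1,1,3,0,8],[-1,2,7,0,16],[-1,2,11,0,24],[-1,2,15,0,32],[-1,2,19,0,40],[-1,2,23,0,48],[-1,2,27,0,56],[-1,1,31,0,64],[-1,0.7,35,0,72],[-1,0.7,35,0,80],[-1,0.7,35,0,81.5],[-1,0.7,35,0,81.5]]}}

```text
clock: 22.15
tool_pos: [0.5232, 0.0314, 0.1343]
eef_rot: [-0.0, 0.798, 0.603, -0.0]
force: [-0.7, -0.5, -0.5]
grip_width: 0.0264
gripper_force: 59.4
```

Call:
{"op": "carry_out", "data": {"increments": [[-1,0,0,0,0],[-1,0,0,0,0]]}}

```text
clock: 22.35
tool_pos: [0.5235, 0.0309, 0.1347]
eef_rot: [-0.0, 0.798, 0.603, -0.0]
force: [-0.0, -0.8, -1.7]
grip_width: 0.0261
gripper_force: 59.4
```

```bash
python3 w.py w11 splint_a:.15 bottom_a:.035; python3 -c "
from h import *
print(robot.read_state()['eef_rot'])"
```

```text
[0.5235 0.0309 0.1347] 22.35
splint_a 0.9 [248. 207.] [527.   46.6 117.1  27.7  74.3]  [0.5288 0.0558]
splint_a 0.85 [358. 182.] [579.1  48.3  83.7  17.3  74. ]  [0.5806 0.0534]
bottom_a 0.98 [317. 229.] [554.8 -18.1 148.2  31.6 -15.9]  [ 0.5714 -0.0185]
bottom_a 0.78 [316. 138.] [579.3  62.7 148.5  28.9 -15.9]  [0.5881 0.0615]
[-1.38856843e-05  7.97539002e-01  6.03267386e-01 -2.50076011e-05]
```

Call:
{"op": "carry_out", "data": {"increments": [[-1,0,0.1,-3,0],[-1,0,0.1,-6,0],[-1,0,0.1,-8,0],[-1,0,0.1,-9,0],[-1,0,0.1,-9.4,0],[-1,0,0.1,-9.7,0],[-1,0,0.1,-9.8,0],[-1,0,0.1,-9.8,0]]}}

```text
clock: 23.3
tool_pos: [0.5241, 0.0326, 0.0377]
eef_rot: [0.0, 0.797, 0.604, 0.001]
force: [0.3, 0.3, 0.1]
grip_width: 0.026
gripper_force: 59.4
```

Call:
{"op": "carry_out", "data": {"increments": [[-1,0,0,-0.1,0],[-1,0,0,-0.1,0]]}}

```text
clock: 23.5
tool_pos: [0.5242, 0.0326, 0.0375]
eef_rot: [0.001, 0.797, 0.604, 0.001]
force: [-5.1, -0.1, 23.3]
grip_width: 0.0266
gripper_force: 62.1
```

Call:
{"op": "carry_out", "data": {"increments": [[0.3,0,0,0,0],[0.3,0,0,0,0],[0.3,0,0,0,0],[0.3,0,0,1,0],[0.45,0,0,4,0],[0.45,0,0,8,0],[0.45,0,0,12,0],[0.45,0.5,4,12,-8],[0.45,1,8,12,-16],[0.45,1.8,12,12,-24],[0.45,1.8,16,12,-32],[0.45,1.8,20,12,-40]]}}

```text
clock: 24.7
tool_pos: [0.5415, 0.2343, 0.1567]
eef_rot: [-0.0, 0.956, 0.292, 0.0]
force: [0.2, 0.1, 0.3]
grip_width: 0.0618
gripper_force: 0.0
```

Call:
{"op": "carry_out", "data": {"increments": [[0.45,0,4,0,-8],[0.45,0,7.5,0,-16],[0.45,0,7.5,0,-24],[0.45,0,7.5,0,-32],[0.45,0,7.5,0,-40],[0.45,0,7.5,0,-45.5],[0.45,0,7.5,0,-45.5],[0.45,0,7.5,0,-45.5]]}}

```text
clock: 25.5
tool_pos: [0.5415, 0.3076, 0.1563]
eef_rot: [-0.0, 0.995, -0.096, 0.0]
force: [-0.1, -0.4, 0.1]
grip_width: 0.0618
gripper_force: 0.0
```

```bash
python3 w.py w12 wide_splint:.034 lever:.044; python3 - <<'E'
from h import *
print(robot.read_state()['eef_rot'])
d=get("top");c=cam(d);cv2.imwrite("pics/t12.png",d["img"])
for q,z in (("splint_a",.050),("bottom_a",.035),("wide_splint",.034)):
  for r in robot.regions_of("top",q): print(q,round(r["p"],2),np.round(rect(c,r["mask"],z),1))
E
```

```text
[0.5415 0.3076 0.1563] 25.5
wide_splint 0.73 [248. 171.] [544.  309.4 167.4  43.5 -11.4]  [0.5552 0.3084]
wide_splint 0.64 [394. 281.] [381.  191.6  94.9  17.1 -29.6]  [0.4106 0.1807]
lever 0.71 [180. 202.] [496.7 391.3 150.3  24.9 -14.4]  [0.5414 0.3762]
[-1.46409337e-05  9.95332769e-01 -9.65022137e-02  3.91563024e-05]
splint_a 0.88 [610.5   8.1 147.8  32.4  73.9]
splint_a 0.71 [522.3  31.2 149.3  29.   74.6]
bottom_a 0.79 [553.6 -24.2 149.3  24.6 -14.8]
bottom_a 0.66 [748.7 204.  149.8 106.5 -82.1]
bottom_a 0.55 [578.8  59.8 148.7  24.2 -18. ]
wide_splint 0.85 [349.4 187.1 130.7  43.  -58. ]
wide_splint 0.76 [5.898e+02 2.918e+02 6.970e+01 4.520e+01 3.000e-01]
wide_splint 0.23 [555.1 -25.5 153.   30.3 -13. ]
```

Call:
{"op": "carry_out", "data": {"increments": [[0.45,0.1,0.1,-4,0],[0.45,0.1,0.1,-8,0],[0.45,0.1,0.1,-11,0],[0.45,0.1,0.1,-13,0],[0.45,0.1,0.1,-13.6,0],[0.45,0.1,0.1,-13.6,0],[-1,0.1,0.1,-13.6,0],[-1,0.1,0.1,-13.6,0],[-1,0.1,0.1,-13.6,0],[-1,0.1,0.1,-13.6,0],[-1,0.1,0.1,-13.6,0]]}}

```text
clock: 26.95
tool_pos: [0.5433, 0.3091, 0.0216]
eef_rot: [-0.001, 0.995, -0.097, 0.001]
force: [-2.4, 0.2, 8.3]
grip_width: 0.0423
gripper_force: 61.8
```

Call:
{"op": "carry_out", "data": {"increments": [[-1,0,0,2,0],[-1,0,0,6,0],[-1,0,0,10,0],[-1,0,0,13,0],[-1,0,0,13,0],[-1,0,0,13,0]]}}

```text
clock: 27.55
tool_pos: [0.543, 0.3089, 0.1512]
eef_rot: [-0.001, 0.995, -0.097, 0.001]
force: [0.3, 0.5, -1.3]
grip_width: 0.0419
gripper_force: 61.2
```

Call:
{"op": "carry_out", "data": {"increments": [[-1,0.3,-4,0,-2],[-1,0.6,-8,0,-4],[-1,1,-12,0,-4.5],[-1,1.4,-16,0,-4.5],[-1,1.8,-20,0,-4.5],[-1,2.2,-24,0,-4.5],[-1,2.3,-28,0,-4.5],[-1,2.3,-28.9,0,-4.5],[-1,2.3,-28.9,0,-4.5],[-1,2.3,-28.9,0,-4.5],[-1,2.3,-28.9,0,-4.5]]}}

```text
clock: 28.65
tool_pos: [0.5653, 0.0209, 0.1496]
eef_rot: [-0.0, 0.991, -0.136, -0.0]
force: [0.3, -0.4, -0.6]
grip_width: 0.0422
gripper_force: 61.3
```

```bash
python3 w.py w13 wide_splint:.164 splint_a:.05; python3 -c "
from h import *
print(robot.read_state()['eef_rot'])"
```

```text
[0.5653 0.0209 0.1496] 28.65
wide_splint 0.7 [251. 190.] [584.4  16.1 129.4  43.4 -15.9]  [0.5965 0.0125]
splint_a 0.94 [199. 138.] [610.4  10.  148.4  28.1  73.9]  [0.6217 0.0503]
splint_a 0.88 [295. 227.] [526.3  32.5 148.4  29.7  74.3]  [ 0.522  -0.0079]
[-3.25317000e-05  9.90743946e-01 -1.35743995e-01 -3.46506189e-05]
```

Call:
{"op": "carry_out", "data": {"increments": [[-1,0.1,0,-3,0],[-1,0.1,0,-6,0],[-1,0.1,0,-8,0],[-1,0.1,0,-9,0],[-1,0.1,0,-9.4,0],[-1,0.1,0,-9.7,0],[-1,0.1,0,-9.7,0],[-1,0.1,0,-9.7,0]]}}

```text
clock: 29.6
tool_pos: [0.5671, 0.0197, 0.0537]
eef_rot: [-0.0, 0.991, -0.136, 0.001]
force: [-0.5, -0.2, -0.9]
grip_width: 0.0423
gripper_force: 61.3
```

Call:
{"op": "carry_out", "data": {"increments": [[-1,0,0,-0.1,0],[-1,0,0,-0.1,0]]}}

```text
clock: 29.8
tool_pos: [0.5668, 0.0196, 0.0523]
eef_rot: [-0.0, 0.991, -0.136, 0.0]
force: [-0.4, -0.2, -0.5]
grip_width: 0.0422
gripper_force: 61.3
```

Call:
{"op": "carry_out", "data": {"increments": [[-1,0,0,-0.1,0],[-1,0,0,-0.1,0]]}}

```text
clock: 30.0
tool_pos: [0.5667, 0.0196, 0.0515]
eef_rot: [-0.0, 0.991, -0.137, 0.0]
force: [-2.3, -0.3, 10.3]
grip_width: 0.042
gripper_force: 62.5
```

Call:
{"op": "carry_out", "data": {"increments": [[0.5,0,0,0,0],[0.5,0,0,0,0],[0.5,0,0,0,0],[0.5,0,0,1,0],[0.5,0,0,4,0],[0.5,0,0,8,0],[0.5,0,0,12,0],[0.5,-4,-3,16,0],[0.5,-8,-7,18,0],[0.5,-9,-11,18,0],[0.5,-9,-15,18,0],[0.5,-9,-15,18,0]]}}

```text
clock: 31.2
tool_pos: [0.476, -0.1352, 0.2325]
eef_rot: [0.001, 0.99, -0.139, 0.001]
force: [1.3, -0.4, -0.2]
grip_width: 0.064
gripper_force: 0.0
```

```bash
python3 - <<'E'
from h import *
for n in ("top","wrist"):
  d=get(n);c=cam(d)
  for q,z in (("splint_a",.050),("bottom_a",.035),("wide_splint",.064),("lever",.044)):
    for r in robot.regions_of(n,q): print(n,q,round(r["p"],2),np.round(rect(c,r["mask"],z),1))
s=get("scene")["img"];cv2.imwrite("pics/s13.png",cv2.resize(s[150:290,190:430],None,fx=3.3,fy=3.3,interpolation=cv2.INTER_CUBIC))
E
```

```text
top splint_a 0.8 [610.6   8.  147.6  29.5  73.2]
top splint_a 0.55 [523.4  29.7 148.9  31.2  74.4]
top bottom_a 0.73 [555.4 -23.9 152.8  28.7 -14.4]
top bottom_a 0.58 [580.   60.  144.3  27.5 -18. ]
top wide_splint 0.94 [566.6  17.9 168.4  44.9 -16.3]
top wide_splint 0.91 [341.7 201.1 165.7  43.1 -57.8]
top wide_splint 0.73 [340.2 428.7 162.7  44.7  22. ]
top wide_splint 0.53 [565.1  15.4 169.6 160.2  76.3]
top wide_splint 0.28 [ 740.  -199.4  159.6   73.9   84.3]
wrist splint_a 0.75 [609.6   8.3 152.1  27.1  74.3]
wrist bottom_a 0.85 [581.2  65.9 148.6  19.9 -16.7]
wrist bottom_a 0.6 [553.2 -24.  148.2  32.1 -15. ]
wrist wide_splint 0.89 [566.   17.4 169.5  50.3 -16. ]
wrist wide_splint 0.52 [410.6  99.7  41.3  19.5  64. ]
```

View pics/s13.png

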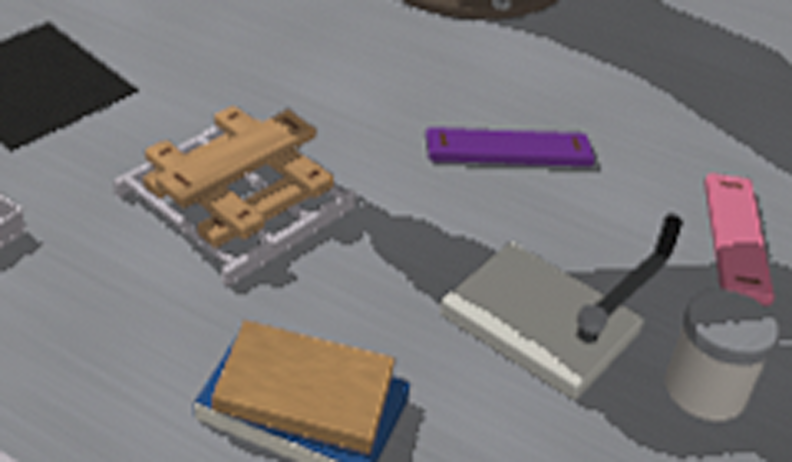

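The picture shows the tower standing square (crop px 235,170), the lever open (630,275) and the bystanders in place.

```bash
python3 -c "
from workcell import robot
print(robot.close_job())"
```

```text
the job is handed in; nothing more can be done
None
```

I swung the lever open, built the tower square and centred on the rack, and handed the job in at about 31 s of the 72 s; the final camera check looked right, but the interface returned no verdict.

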